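Slide carrier changeover at the drying stand

ROBOT

A 6-joint arm with a two-finger parallel gripper is mounted at the origin on the work surface. World frame = base frame: x ahead of the robot, y to its left, z up, the work surface at z = 0. Lengths are in m, angles in rad, forces in N, time in s.
With the tool pointing down it reaches from about 0.4 to 0.825 m from the base axis. Payload 7 kg.
Tool frame: the origin (TCP) lies midway between the tips of the shut fingers; the grasp point (between the pads) lies 19 mm behind it; z points along the fingers, y is the line along which they close (so a half turn about z gives the same grasp; the last joint's range is limited). The gripper opens to 85 mm and grips with 20 to 120 N. Pads are 22 mm wide; open, the fingers measure 114 mm over their backs; the gripper's body (76 mm by 85 mm) begins 54 mm behind the grasp point. The pads swing forward as they close: fully open they stand 13 mm farther back than shut.
Start: joints at [-0.846, 0.359, 0.012, 0, -1.224, -0.288], TCP at [0.286, -0.612, 0.231] pointing down, gripper open.
Joint ranges: [-3.07, 3.07], [-1.43, 2.12], [-1.02, 1.25], [-3.03, 1.67], [-3.05, -0], [-3.03, 3.03]. Speed limits (rad/s): [2.39, 2.39, 3.01, 3.14, 3.14, 3.14].

INTERFACE

Orientations are given as a unit quaternion [w, x, y, z].
In Python, from rig import env gives the robot as it stands. The module is installed in compiled form; this text tells all that it offers.
- The arm moves only by the shell command python3 -m crank 'ROWS' [FORCE]. ROWS is a JSON object of lists of equal length, an entry for each row: "offset": the shift along the world's x, y, z in cm, a list of three; "rotation": the turn, a rotation vector about the world's x, y, z in rad, a list of three; "fingers": the closure, from 0 (fully open) to 1 (shut). In form: {"offset": [[tx, ty, tz], ...], "rotation": [[wx, wy, wz], ...], "fingers": [fingers, ...]}. A call has exactly 8 rows; each row shifts and turns the commanded pose from where the row before left it; what a row does not reach is not made up. A row lasts 1/8 s, in which the tool goes at most 62.5 mm and 10.7 degrees, less where a joint would pass 70% of its speed; a pose out of reach is approached as far as the arm can. A call is refused whole if a number of a shift passes 6.25 or a number of a turn 0.188, either way. A call with a gripper value outside its range is refused whole. The fingers move at their own pace and stop on an object; FORCE is the grip in N (left out, the last holds). Time passes only in rows, so rows that do not move let the fingers close, or fill a call up. It gives the time, the measured TCP pose, the force, the opening and the grip force at its end, in the units of the state.
- env.read_state(): the state, without advancing time (a new reading comes with each control period).
- env.capture(name): name is "scene" or "top"; returns a dict with "frame" (400x640x3 uint8, blue, green, red), "z_map" (400x640 float32, m along the optical axis (not along the pixel's ray), 0 where there is no reading), "vertical_fov" (degrees; the focal length in pixels is half the picture's height over the tangent of half this angle, whatever the lens; pixels are square), "cx", "cy" (the principal point, pixels), "camera_from_world" (4x4, takes a point from world to camera coordinates). Camera axes: x right, y down, z forward; pixel columns grow to the right and rows downward; lengths in m; the calibration is good to about 2 mm. A picture is of the moment at which its call begins.
- env.finish_job(): hands the job in; it is judged then, once.
The state is a dict: "t": time; "qpos": joint angles; "joint_vel": joint speeds; "joint_efforts": joint torques, N m; "eef_pos": TCP position; "tcp_rot": TCP orientation; "force": force on the tool from outside, world axes, zero at the start; "torque": the same for the moment, N m; "gripper_width": finger opening in m; "grasp_force": force on a finger pad.
Only numpy, scipy, OpenCV 4.12 (cv2) and the standard library are available. Lean on these libraries where they do the work, as an engineer would, in place of code of your own. Each camera call takes 0.05 s, during which the arm holds its last target. There are 200 camera calls.

TASK

First lift the dry loaded slide carrier (the taller one, with glass slides in it) out of the two-slot drying stand and lean it on the sloped rest, about centred, its bottom edge on the ledge and its face flat against the board. Then take the wet carrier out of the white dish and stand it upright, fully down, in the slot that became free. Set the carriers down rather than dropping them, do not tip any over, and leave the short empty carrier standing in its slot.

Things in the scene. Friction and masses are not known exactly. Their poses are not given: they have to be found in the camera images.
- dry_carrier: Dry loaded slide carrier: aluminium frame 12 mm thick (x), 100 wide (y), 65 high, with three glass slides and, centred on top, a solid flat grip tab 12 mm thick (x), 50 wide (y), 45 high (110 mm in all). Origin: centre of its underside, z up to the tab. Front and back alike. About 0.2 kg. Starts upright in either slot of the stand.
- wet_carrier: Wet loaded slide carrier: same shape, size, mass and axes as the dry one. It starts upright in the white dish.
- empty_carrier: Empty carrier that stays where it is, in the other slot of the stand: frame without slides, 12 mm thick (x), 100 mm wide (y), 50 mm high, tab 28 mm wide and 30 mm high (80 mm in all). Origin: centre of its underside, z up.
- stand: Drying stand: fixed grey block 140 mm (x) by 130 mm (y) by 40 mm high with two parallel slots along its y, at 40 mm either side of its middle in x. Each slot is 14.5 mm wide (x), 106 mm long (y), 30 mm deep with a flat floor (10 mm above the table) and a 2 mm chamfer at the mouth. Origin: centre of its underside, z up.
- stand_hole0 (a point): Centre of the mouth (top face, 40 mm above the table) of the stand's slot on its -x side; axes as the stand.
- stand_hole1 (a point): Centre of the mouth of the stand's slot on its +x side; axes as the stand.
- rest: Fixed steel rest, base 100 (x) by 130 mm (y). Its board, 130 mm wide (y), faces the rest's +x and leans 0.5 rad from vertical, top towards -x. A ledge 22 mm deep, square to the board, runs along its lower edge; the board rises 55 mm along the slope above it. A carrier leaning there has its z axis tilted 0.5 rad towards the rest's -x, its tab above the board. Origin: centre of underside, z up.
- rest_seat (a point): Point on the ledge's surface 6 mm out from the board and midway along it: where the origin (centre of the underside) of a properly leaning carrier lies, 53 mm above the table. Axes as the rest's body (not tilted).
- dish: White dish, fixed: outside 30 mm (x) by 116 mm (y) by 45 mm high, walls and floor 5 mm thick, open at the top; the wet carrier stands in it, its thickness across the dish's x. Origin: centre of its underside, z up.
Mind the look-alikes: they are no part of the job. Leave any green or purple look-alike of the dry_carrier alone.

How it is judged:
By the outcome, as a careful person would: the job done as asked, in the order asked, and still so for the second after the job is handed in, with the robot touching nothing.
It also fails if it takes over 69 s, if anything falls off the work surface, if the arm or the gripper's body presses on something with over 40 N, if the wrist force passes 120 N, or if a joint passes its speed limit or range.

## Working session

There is one attempt and no reset: what is moved stays moved. The work goes in short steps, Python scripts to look and compute and a shell command to move; the robot and the scene stay as the last step left them, time stands still between calls to the robot, and variables do not carry over. Pictures are saved under pics/ and viewed, at most 10 in all, crops included, and the job is handed in when it is done.

```bash
mkdir -p pics
cat > h.py <<'E'
from rig import env
import numpy as np, cv2
def cap(n):
    c=env.capture(n); c['f']=200/np.tan(np.radians(c['vertical_fov'])/2)
    c['T']=np.linalg.inv(c['camera_from_world']); return c
def pts(c):
    z=c['z_map']; v,u=np.mgrid[:400,:640]
    P=np.stack([(u-c['cx'])/c['f']*z,(v-c['cy'])/c['f']*z,z],-1)
    W=P@c['T'][:3,:3].T+c['T'][:3,3]; W[z==0]=np.nan; return W
def ray(c,u,v,h):
    d=c['T'][:3,:3]@np.array([(u-c['cx'])/c['f'],(v-c['cy'])/c['f'],1]); o=c['T'][:3,3]
    return o+d*(h-o[2])/d[2]
E
python3 - <<'E'
from h import *
for n in('scene','top'):
    c=cap(n); cv2.imwrite(f'pics/{n}0.png',c['frame']); print(n,c['f'],c['cx'],c['cy'],c['T'].round(3).tolist(),(c['z_map']>0).mean())
s=env.read_state(); print(s)
E
```

```text
scene 432.9201942306643 322.9650702242461 194.14648588109938 [[-0.678, 0.473, -0.564, 1.079], [0.735, 0.446, -0.51, 0.536], [0.011, -0.76, -0.65, 0.719], [0.0, 0.0, 0.0, 1.0]] 0.9961171875
top 390.74104351522254 321.32343259686564 196.85622816182655 [[-0.01, -0.989, 0.145, 0.361], [-0.999, 0.005, -0.037, 0.011], [0.036, -0.145, -0.989, 0.985], [0.0, 0.0, 0.0, 1.0]] 0.99619140625
{'t': 0.1, 'qpos': array([-8.45900080e-01,  3.59343574e-01,  1.11328793e-02, -2.82935034e-04,
       -1.22410742e+00, -2.88099579e-01]), 'joint_vel': array([-0.00074125, -0.00023732,  0.00187706, -0.00086085, -0.00084731,
       -0.00217745]), 'joint_efforts': array([-3.60598970e-03, -5.84764051e+01,  2.94107348e+01,  6.95466667e+00,
       -3.25551242e-03,  2.22937956e-05]), 'eef_pos': array([ 0.28533086, -0.61124427,  0.23043602]), 'tcp_rot': array([-2.52808655e-04, -2.16619191e-01,  9.76255873e-01,  7.29889110e-04]), 'force': array([ 0.9150297,  0.203771 , -0.5130337]), 'torque': array([-0.03922734, -0.03996177, -0.0202608 ]), 'grasp_force': 0.0, 'gripper_width': 0.08544405713907316}
```

View pics/scene0.png

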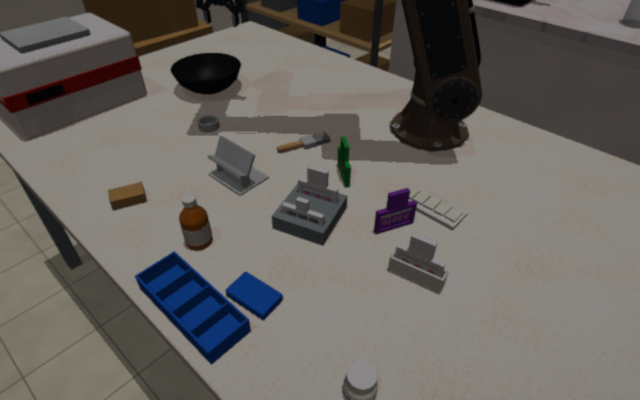

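View pics/top0.png

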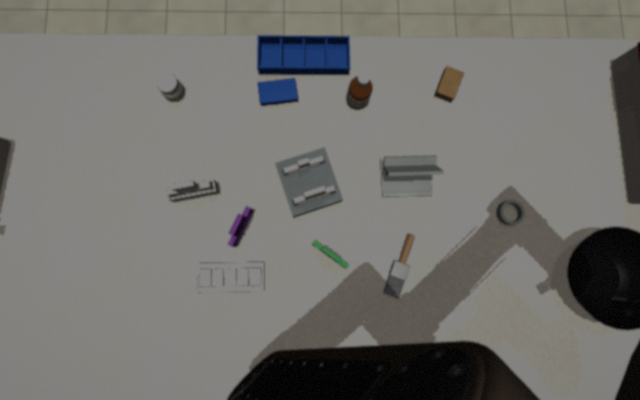

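The scene picture shows the stand at about (310,205), with a tall carrier at (318,180) and a short one at (302,207). The rest is at (238,165), the dish with the wet carrier at (420,262), and the green (344,160) and purple (396,210) look-alikes are off the stand. In the top view, the stand is at (310,182), the rest at (408,176) and the dish at (192,188).

Run:
```python
from h import *
R={}
for n in('scene','top'):
    c=cap(n); W=pts(c); P=W.reshape(-1,3); P=P[~np.isnan(P[:,0])]
    t=(abs(P[:,2])<.02)&(P[:,0]>.3)&(P[:,0]<.8)&(abs(P[:,1])<.4); print(n,'table z',np.median(P[t,2]))
    if n=='top':
        # seeds
        for k,(u,v) in dict(stand=(310,182),rest=(408,176),dish=(192,188)).items(): R[k]=W[v,u]; print(k,W[v,u].round(3))
    def box(k,r,lo,hi,lab):
        d=np.linalg.norm(P[:,:2]-R[k][:2],axis=1); q=P[(d<r)&(P[:,2]>lo)&(P[:,2]<hi)]
        if len(q)<6: print(lab,len(q));return
        r_=cv2.minAreaRect((q[:,:2]*1000).astype(np.float32)); m=q.mean(0)
        w=np.linalg.svd(q[:,:2]-m[:2],full_matrices=False)[2][0]
        print(lab,len(q),'mean',m.round(4),'rect mm',np.round(r_[0],1),np.round(r_[1],1),'ang',round(r_[2],1),'axis deg',round(np.degrees(np.arctan2(w[1],w[0])),1))
    box('stand',.1,.033,.045,'standtop'); box('stand',.1,.0,.2,'all')
    box('stand',.1,.095,.16,'tallTab'); box('stand',.1,.075,.095,'z75-95');box('stand',.1,.05,.075,'z50-75')
    box('dish',.08,.09,.16,'wetTab'); box('dish',.08,.035,.05,'dishrim');box('dish',.08,.055,.085,'wetframe')
    box('rest',.1,.005,.015,'restlow'); box('rest',.1,.03,.07,'restmid'); box('rest',.1,.085,.2,'resttop')
    Z=W[...,2]
    if n=='scene': im=c['frame'][120:300,200:470]
cv2.imwrite('pics/crop1.png',cv2.convertScaleAbs(cv2.resize(im,(800,533),interpolation=cv2.INTER_CUBIC),alpha=1.4))
```

```text
scene table z 0.0009597080683841908Traceback (most recent call last):
  File "<stdin>", line 15, in <module>
  File "<stdin>", line 10, in box
KeyError: 'stand'
```

```bash
cat > m.py <<'E'
from h import *
R={}
for n in('top','scene'):
    c=cap(n); W=pts(c); P=W.reshape(-1,3); P=P[~np.isnan(P[:,0])]
    t=(abs(P[:,2])<.02)&(P[:,0]>.3)&(P[:,0]<.8)&(abs(P[:,1])<.4); print(n,'table z',np.median(P[t,2]))
    if n=='top':
        for k,(u,v) in dict(stand=(310,182),rest=(408,176),dish=(192,188)).items(): R[k]=W[v,u]; print(k,W[v,u].round(3))
    def box(k,r,lo,hi,lab):
        d=np.linalg.norm(P[:,:2]-R[k][:2],axis=1); q=P[(d<r)&(P[:,2]>lo)&(P[:,2]<hi)]
        if len(q)<6: print(lab,len(q));return
        r_=cv2.minAreaRect((q[:,:2]*1000).astype(np.float32)); m=q.mean(0)
        w=np.linalg.svd(q[:,:2]-m[:2],full_matrices=False)[2][0]
        print(lab,len(q),'mean',m.round(4),'rect',np.round(r_[0],1),np.round(r_[1],1),'ang',round(r_[2],1),'axis',round(np.degrees(np.arctan2(w[1],w[0])),1),'zmax',q[:,2].max().round(4))
    box('stand',.1,.033,.045,'standtop'); box('stand',.1,.0,.2,'all')
    box('stand',.1,.095,.16,'tallTab'); box('stand',.1,.08,.095,'z80-95');box('stand',.1,.05,.08,'z50-80')
    box('dish',.08,.09,.16,'wetTab'); box('dish',.08,.035,.05,'dishrim');box('dish',.08,.055,.085,'wetframe')
    box('rest',.1,.005,.015,'restlow'); box('rest',.1,.03,.07,'restmid'); box('rest',.1,.085,.2,'resttop')
    if n=='scene': im=c['frame'][120:300,200:470]
cv2.imwrite('pics/crop1.png',cv2.convertScaleAbs(cv2.resize(im,(800,533),interpolation=cv2.INTER_CUBIC),alpha=1.4))
E
python3 m.py
```

```text
top table z 0.0002876888493670293
stand [0.537 0.003 0.041]
rest [ 0.558 -0.249  0.006]
dish [0.515 0.276 0.086]
standtop 2253 mean [0.539  0.0069 0.04  ] rect [540.7   6.3] [141.1 130. ] ang 18.3 axis -164.2 zmax 0.045
all 3946 mean [0.5329 0.0046 0.0363] rect [535.9   4. ] [197.  197.7] ang 71.5 axis -163.2 zmax 0.1254
tallTab 150 mean [ 0.5011 -0.0061  0.1171] rect [502.2  -5.7] [12.7 49.7] ang 18.7 axis -72.0 zmax 0.1254
z80-95 89 mean [0.5593 0.0136 0.0893] rect [543.2  -2.8] [92.2 68.9] ang 17.5 axis -162.9 zmax 0.0948
z50-80 335 mean [0.5462 0.0093 0.0658] rect [540.4   6.4] [92.7 99.7] ang 18.3 axis -165.3 zmax 0.0795
wetTab 182 mean [0.5173 0.2883 0.11  ] rect [518.5 289.4] [12.4 50.8] ang 10.5 axis 101.3 zmax 0.1177
dishrim 237 mean [0.5159 0.2812 0.043 ] rect [519.8 291.1] [ 30.8 116.8] ang 10.9 axis -74.6 zmax 0.0492
wetframe 180 mean [0.5174 0.2846 0.0697] rect [518.7 289.5] [ 12.8 100.1] ang 11.0 axis -78.1 zmax 0.0848
restlow 910 mean [ 0.5372 -0.241   0.0072] rect [ 544.7 -235.8] [169.8 160.4] ang 6.3 axis -98.8 zmax 0.0142
restmid 649 mean [ 0.5845 -0.2423  0.057 ] r
[... 656 characters left out ...]
4 ] rect [542.1   8.4] [ 95.4 102.5] ang 19.0 axis 17.7 zmax 0.08
wetTab 360 mean [0.5234 0.2934 0.1069] rect [520.6 292. ] [16.  50.2] ang 12.0 axis 101.1 zmax 0.1181
dishrim 605 mean [0.5275 0.2967 0.0424] rect [523.1 293.5] [ 31.4 116.2] ang 10.7 axis 101.9 zmax 0.05
wetframe 445 mean [0.5235 0.2945 0.0702] rect [520.1 291.7] [ 16.7 100.4] ang 11.6 axis 101.1 zmax 0.0849
restlow 631 mean [ 0.5717 -0.2269  0.0072] rect [ 540.4 -240.9] [131.1 140.6] ang 90.0 axis 119.7 zmax 0.0149
restmid 615 mean [ 0.5817 -0.235   0.0577] rect [ 583.7 -242.2] [ 42.7 135. ] ang 4.9 axis 92.2 zmax 0.07
resttop 278 mean [ 0.5545 -0.2383  0.0927] rect [ 552.6 -241.6] [ 18.9 131.8] ang 2.0 axis 91.7 zmax 0.1011
```

View pics/crop1.png

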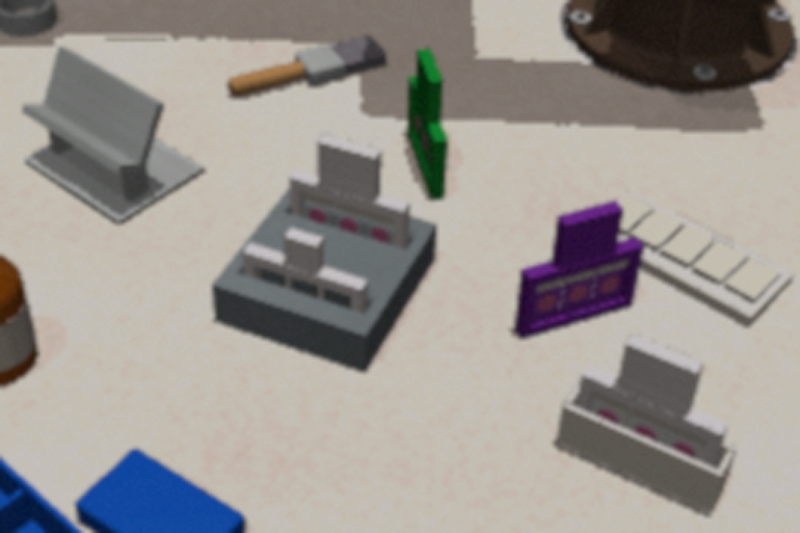

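Candidates for the dry carrier, by top-view pixel:
- grey in the stand at (313,195), with slides and a tab at 0.12 m
- green at (330,254)
- purple at (240,226)
- short empty carrier at (305,163)
- wet carrier in the dish at (192,188)

The crop confirms that the tall grey one with pink-stained slides in the stand's near (robot-side) slot is the dry carrier. Next I fit the rest.

```bash
cat > g.py <<'E'
import sys
from h import *
from scipy.spatial.transform import Rotation as Ro
def delta(p,yaw,tilt=0):
    # target: tool y along carrier x (yaw deg), tool z = -carrier z; tilt about carrier -y
    s=env.read_state(); q=s['tcp_rot']; Rc=Ro.from_quat([q[1],q[2],q[3],q[0]])
    C=Ro.from_euler('z',yaw,degrees=True)*Ro.from_euler('y',-tilt)
    M=C.as_matrix(); Rt=Ro.from_matrix(np.stack([ -M[:,1],-M[:,0],-M[:,2]],1))
    assert abs(np.linalg.det(Rt.as_matrix())-1)<1e-6
    print('d_cm',(100*(np.array(p)-s['eef_pos'])).round(2),'rot',(Rt*Rc.inv()).as_rotvec().round(3),'pos',s['eef_pos'].round(4),'q',s['qpos'].round(2),'w',round(s['gripper_width'],4),'F',s['force'].round(1),'t',round(s['t'],2))
E
python3 - <<'E'
from g import *
def plane(q,n=5):
    for _ in range(n):
        m=q.mean(0); w=np.linalg.svd(q-m,full_matrices=False)[2][2]; r=abs((q-m)@w); q=q[r<max(.0025,0)] if (r>.0025).any() else q
    return m,w*np.sign(w[2]),len(q)
for n in('top','scene'):
    c=cap(n);P=pts(c).reshape(-1,3);P=P[~np.isnan(P[:,0])]
    B=P[(abs(P[:,0]-.565)<.06)&(abs(P[:,1]+.243)<.09)]
    b=B[(B[:,2]>.06)&(B[:,2]<.098)]; 
    # front-facing board: above predicted board plane only
    m,w,k=plane(b); print(n,'board',m.round(4),w.round(3),k,'yaw',np.degrees(np.arctan2(w[1],w[0])).round(2),'tilt',np.arcsin(w[2]).round(3))
    e=B[(B[:,2]>.05)&(B[:,2]<.064)&(B[:,0]>.583)]
    m2,w2,k2=plane(e); print('ledge',m2.round(4),w2.round(3),k2)
    t=B[B[:,2]>.085]; print('y mid',(np.percentile(t[:,1],1)+np.percentile(t[:,1],99))/2, 'x max',np.percentile(B[B[:,2]>.03][:,0],99.5))
    bb=P[(abs(P[:,0]-.54)<.1)&(abs(P[:,1]+.243)<.1)&(P[:,2]>.004)]
    print('all rect',cv2.minAreaRect((bb[:,:2]*1000).astype(np.float32)))
    for yaw in (1.5,): 
        Y=np.radians(yaw); bx=m@[np.cos(Y),np.sin(Y),0]; print('board at z=.053+.. seat:')
        # seat: 6mm out along normal from board at z .053-ish
        N=w; d=N@m+.006; ym=-.243; print('seat x',(d-N[1]*ym-N[2]*.053)/N[0])
delta([.503,-.005,.2],18.4)
E
```

```text
top board [ 0.5534 -0.2445  0.0898] [0.714 0.02  0.699] 184 yaw 1.57 tilt 0.775
ledge [ 0.59   -0.2433  0.0569] [-0.423 -0.011  0.906] 289
y mid -0.24354997867659786 x max 0.6007225740550387
all rect ((539.6890258789062, -241.461669921875), (195.69610595703125, 195.35855102539062), 89.57615661621094)
board at z=.053+.. seat:
seat x 0.5977747872046438
scene board [ 0.5605 -0.24    0.0828] [0.807 0.022 0.591] 319 yaw 1.55 tilt 0.632
ledge [ 0.593  -0.2387  0.0573] [-0.284 -0.012  0.959] 143
y mid -0.24179077729073517 x max 0.6020466414369967
all rect ((549.5156860351562, -242.27777099609375), (170.71974182128906, 188.65374755859375), 78.63593292236328)
board at z=.053+.. seat:
seat x 0.5898039025303841
d_cm [21.75 60.65 -3.11] rot [-0.    -0.     1.455] pos [ 0.2855 -0.6115  0.2311] q [-0.85  0.36  0.01 -0.   -1.22 -0.29] w 0.0854 F [-0.3 -0.3  0.2] t 0.35
```

Run:
```python
from g import *
Y=np.radians(1.6);X=np.array([np.cos(Y),np.sin(Y),0]);Z=np.array([0,0,1.])
N=X*np.cos(.5)+Z*np.sin(.5);U=-X*np.sin(.5)+Z*np.cos(.5)
S=np.array([.5865,-.243,.053])
for n in('top','scene'):
    c=cap(n);P=pts(c).reshape(-1,3);P=P[~np.isnan(P[:,0])]-S
    P=P[(abs(P[:,1])<.055)&(abs(P[:,0])<.06)]; a=P@N*1000;b=P@U*1000
    k=(b>8)&(b<48)&(abs(a)<20); print(n,'board normal coord (want -6)',np.percentile(a[k],[10,25,50,75,90]).round(1),k.sum())
    k=(a>-3)&(a<13)&(abs(b)<12); print('ledge up coord (want 0)',np.percentile(b[k],[10,25,50,75,90]).round(1),k.sum())
```

```text
top board normal coord (want -6) [-9.7 -9.4 -9.1 -8.8 -8.6] 214
ledge up coord (want 0) [-0.8  0.7  2.   3.2  4. ] 306
scene board normal coord (want -6) [-10.2  -9.3  -8.2  -7.2  -6.4] 470
ledge up coord (want 0) [-4.   0.4  1.6  2.1  2.6] 107
```

```bash
python3 -m crank '{"offset":[[2.1,5.8,0],[2.1,5.8,0],[2.1,5.8,0],[2.1,5.8,0],[2.1,5.8,0],[2.1,5.8,0],[2.1,5.8,0],[2.1,5.8,0]],"rotation":[[0,0,0.15],[0,0,0.15],[0,0,0.15],[0,0,0.15],[0,0,0.15],[0,0,0.15],[0,0,0.15],[0,0,0.15]],"fingers":[0,0,0,0,0,0,0,0]}' 40; python3 -c "
from g import *
delta([.503,-.005,.2],18.4)"
```

```text
t: 1.45
eef_pos: [0.454, -0.1457, 0.2319]
tcp_rot: [-0.0, 0.732, -0.682, 0.001]
force: [0.9, -0.1, 0.4]
gripper_width: 0.0853
grasp_force: 0.0
d_cm [ 4.9  14.07 -3.19] rot [-0.     0.001  0.25 ] pos [ 0.454  -0.1457  0.2319] q [ 0.1   0.03 -0.41  0.   -1.14 -0.03] w 0.0853 F [ 0.9 -0.1  0.4] t 1.45
```

```bash
python3 -m crank '{"offset":[[1.6,4.7,0],[1.6,4.7,0],[1.6,4.7,0],[0.1,0,-2],[0,0,-2],[0,0,-2],[0,0,0],[0,0,0]],"rotation":[[0,0,0.085],[0,0,0.085],[0,0,0.08],[0,0,0],[0,0,0],[0,0,0],[0,0,0],[0,0,0]],"fingers":[0,0,0,0,0,0,0,0]}'; python3 -c "
from g import *
delta([.503,-.005,.082],18.4)
c=cap('scene'); cv2.imwrite('pics/a.png',cv2.resize(c['frame'][90:260,200:440],(720,510)))"
```

```text
t: 2.45
eef_pos: [0.503, -0.0066, 0.1722]
tcp_rot: [-0.0, 0.81, -0.587, 0.0]
force: [-0.3, 0.2, -0.2]
gripper_width: 0.0856
grasp_force: 0.0
d_cm [-0.    0.16 -9.02] rot [0.    0.001 0.005] pos [ 0.503  -0.0066  0.1722] q [ 0.38  0.12 -0.45  0.   -1.   -0.06] w 0.0856 F [-0.3  0.2 -0.2] t 2.45
```

View pics/a.png

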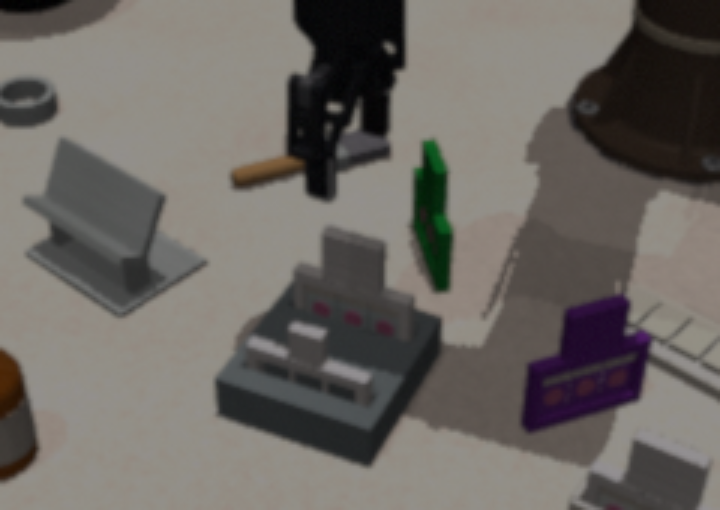

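The open gripper is above the dry tab, which is at crop pixel (352,260). The fingers straddle it along the carrier's thickness, so I descend.

```bash
python3 -m crank '{"offset":[[0,0.15,-1.5],[0,0,-2],[0,0,-2],[0,0,-2],[0,0,-1.5],[0,0,0],[0,0,0],[0,0,0]],"rotation":[[0,0,0.005],[0,0,0],[0,0,0],[0,0,0],[0,0,0],[0,0,0],[0,0,0],[0,0,0]],"fingers":[0,0,0,0,0,0,0,0]}'
```

```text
t: 3.5
eef_pos: [0.5031, -0.0049, 0.082]
tcp_rot: [-0.001, 0.811, -0.585, 0.0]
force: [-0.6, 0.6, -0.1]
gripper_width: 0.0854
grasp_force: 0.0
```

```bash
python3 -m crank '{"offset":[[0,0,0],[0,0,0],[0,0,0],[0,0,0],[0,0,0],[0,0,0],[0,0,0],[0,0,0]],"rotation":[[0,0,0],[0,0,0],[0,0,0],[0,0,0],[0,0,0],[0,0,0],[0,0,0],[0,0,0]],"fingers":[0.6,0.7,0.8,0.9,1,1,1,1]}' 40; python3 -c "
from g import *
delta([.503,-.005,.082],18.4)"
```

```text
t: 4.5
eef_pos: [0.5025, -0.0052, 0.0814]
tcp_rot: [0.0, 0.811, -0.585, -0.0]
force: [-2.2, -0.0, 3.2]
gripper_width: 0.0114
grasp_force: 40.6
d_cm [0.05 0.02 0.06] rot [ 0. -0.  0.] pos [ 0.5025 -0.0052  0.0814] q [ 0.38  0.23 -0.56  0.   -0.78 -0.06] w 0.0114 F [-2.2 -0.   3.2] t 4.5
```

```bash
python3 -m crank '{"offset":[[0,0,0.5],[0,0,1],[0,0,1.5],[0,0,2],[0,0,2],[0,0,2],[0,0,2],[0,0,2]],"rotation":[[0,0,0],[0,0,0],[0,0,0],[0,0,0],[0,0,0],[0,0,0],[0,0,0],[0,0,0]],"fingers":[1,1,1,1,1,1,1,1]}'
cat >> g.py <<'E'
Y=np.radians(1.6);X=np.array([np.cos(Y),np.sin(Y),0]);Z=np.array([0,0,1.])
N=X*np.cos(.5)+Z*np.sin(.5);U=-X*np.sin(.5)+Z*np.cos(.5); S=np.array([.5832,-.2427,.053])
E
python3 -c "
from g import *
delta(S+U*(.0717+.05)+N*.006,1.6,.5)"
```

```text
t: 5.5
eef_pos: [0.5025, -0.0051, 0.2131]
tcp_rot: [-0.001, 0.811, -0.585, 0.0]
force: [0.1, 0.3, -3.4]
gripper_width: 0.0117
grasp_force: 39.6
d_cm [  2.77 -23.91  -5.04] rot [ 0.087 -0.493 -0.287] pos [ 0.5025 -0.0051  0.2131] q [ 0.38  0.09 -0.39 -0.   -1.1  -0.06] w 0.0117 F [ 0.1  0.3 -3.4] t 5.5
```

```bash
python3 -m crank '{"offset":[[0.4,-3.4,0],[0.4,-3.4,0],[0.4,-3.4,0],[0.4,-3.4,0],[0.4,-3.4,0],[0.4,-3.4,0],[0.4,-3.5,0],[0,0,0]],"rotation":[[0.0125,-0.0705,-0.041],[0.0125,-0.0705,-0.041],[0.0125,-0.0705,-0.041],[0.0125,-0.0705,-0.041],[0.0125,-0.0705,-0.041],[0.0125,-0.0705,-0.041],[0.0125,-0.0705,-0.041],[0,0,0]],"fingers":[1,1,1,1,1,1,1,1]}'; python3 -c "
from g import *
delta(S+U*(.0717+.03)+N*.005,1.6,.5)"
```

```text
t: 6.5
eef_pos: [0.5294, -0.246, 0.2117]
tcp_rot: [-0.177, 0.693, -0.677, 0.172]
force: [0.3, 0.5, -2.2]
gripper_width: 0.0116
grasp_force: 40.1
d_cm [ 0.94  0.21 -6.71] rot [-0.001 -0.     0.004] pos [ 0.5294 -0.246   0.2117] q [-0.17  0.   -0.52 -0.17 -0.56  0.32] w 0.0116 F [ 0.3  0.5 -2.2] t 6.5
```

```bash
python3 -m crank '{"offset":[[0.15,0.2,-1],[0.15,0,-1],[0.15,0,-1],[0.15,0,-1],[0.15,0,-1],[0.15,0,-1],[0,0,-0.7],[0,0,0]],"rotation":[[0,0,0.004],[0,0,0],[0,0,0],[0,0,0],[0,0,0],[0,0,0],[0,0,0],[0,0,0]],"fingers":[1,1,1,1,1,1,1,1]}'; python3 -c "
from g import *
delta(S+U*(.0717)+N*.003,1.6,.5)
c=cap('scene'); cv2.imwrite('pics/b.png',cv2.convertScaleAbs(cv2.resize(c['frame'][90:210,180:340],(800,600),interpolation=cv2.INTER_CUBIC),alpha=1.5))"
```

```text
t: 7.5
eef_pos: [0.5392, -0.2421, 0.1435]
tcp_rot: [-0.177, 0.696, -0.674, 0.171]
force: [-0.8, 0.0, -2.8]
gripper_width: 0.0116
grasp_force: 40.0
d_cm [ 1.23 -0.15 -2.61] rot [-0.001 -0.002 -0.004] pos [ 0.5392 -0.2421  0.1435] q [-0.16  0.11 -0.57 -0.23 -0.41  0.39] w 0.0116 F [-0.8  0.  -2.8] t 7.5
```

View pics/b.png

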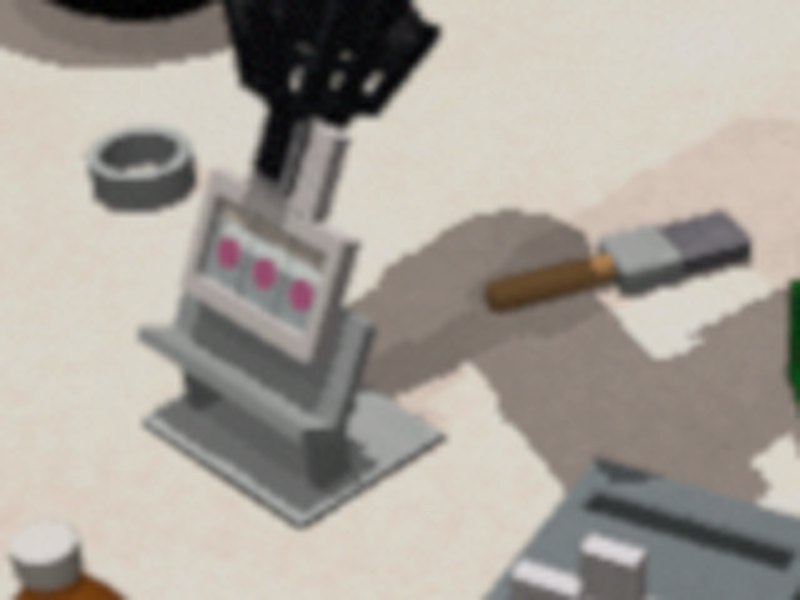

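The crop shows the dry carrier parallel to the board and above the ledge, with frame corners at about (215,185) and (315,355). The emptied slot is visible at (690,530). I measure the remaining gaps within the same view.

Run:
```python
from g import *
tc=env.read_state()['eef_pos']-S; V=np.cross(U,N)
print('expected origin N,U,y mm',(1000*(np.array([tc@N,tc@U-.0717,tc@np.cross(U,N)]))).round(1))
for n in('top','scene'):
    c=cap(n);P=pts(c).reshape(-1,3);P=P[~np.isnan(P[:,0])]-S
    a=P@N*1000;b=P@U*1000;y=P@V*1000
    k=(abs(y)<70)&(b>20)&(b<100)&(abs(a-10)<12)
    q=np.stack([a,b,y],1)[k]; hi=q[q[:,0]>np.percentile(q[:,0],50)]
    fr=q[(q[:,0]>np.percentile(q[:,0],95)-3)]
    print(n,k.sum(),'front face N',np.median(fr[:,0]).round(1),'U range',np.percentile(fr[:,1],[1,99]).round(1),'y range',np.percentile(fr[:,2],[1,99]).round(1))
    for s in (-1,1):
        f2=fr[fr[:,2]*s>20]; print('  y side',s,np.median(f2[:,0]).round(1), len(f2))
    e=(abs(y)<63)&(a>9)&(a<15)&(abs(b)<8); print('  ledge U',np.median(b[e]).round(1)); 
    bd=(abs(abs(y)-58)<4)&(b>8)&(b<48)&(abs(a+6)<8); print('  board N',np.median(a[bd]).round(1),bd.sum())
```

```text
expected origin N,U,y mm [ 5.3 29.2  1.7]
top 304 front face N 12.2 U range [28.9 99. ] y range [-24.2  51.4]
  y side -1 12.6 4
  y side 1 12.2 82
  ledge U 0.4
  board N -6.2 15
scene 883 front face N 14.1 U range [29.7 98.5] y range [-47.5  53.7]
  y side -1 14.3 101
  y side 1 13.9 114
  ledge U 0.1
  board N -5.3 50
```

```bash
python3 -m crank '{"offset":[[0.2,-0.2,-0.4],[0.25,0,-0.5],[0.25,0,-0.5],[0.2,0,-0.5],[0,0,-0.4],[0,0,-0.2],[0,0,0],[0,0,0]],"rotation":[[0,0,0],[0,0,0],[0,0,0],[0,0,0],[0,0,0],[0,0,0],[0,0,0],[0,0,0]],"fingers":[1,1,1,1,1,1,1,1]}'; python3 -c "
from g import *
delta(S+U*(.0717),1.6,.5); f=env.read_state()['force']; print(f@N,f@U)"
```

```text
t: 8.65
eef_pos: [0.5486, -0.2442, 0.1195]
tcp_rot: [-0.178, 0.696, -0.674, 0.172]
force: [0.5, -0.2, -2.6]
gripper_width: 0.0113
grasp_force: 40.1
d_cm [ 0.02  0.05 -0.36] rot [-0.    -0.    -0.004] pos [ 0.5486 -0.2442  0.1195] q [-0.17  0.16 -0.57 -0.27 -0.37  0.43] w 0.0113 F [ 0.5 -0.2 -2.6] t 8.65
-0.8605593785460786 -2.542937687041039
```

```bash
python3 -m crank '{"offset":[[0.05,0,-0.09],[0.05,0,-0.09],[0.04,0,-0.08],[-0.05,0,-0.02],[-0.05,0,-0.03],[-0.05,0,-0.03],[0,0,0],[0,0,0]],"rotation":[[0,0,0],[0,0,0],[0,0,0],[0,0,0],[0,0,0],[0,0,0],[0,0,0],[0,0,0]],"fingers":[1,1,1,1,1,1,1,1]}'; python3 -c "
from g import *
delta(S+U*(.0717),1.6,.5); f=env.read_state()['force']; print(f@N,f@U)"
```

```text
t: 9.65
eef_pos: [0.5495, -0.2443, 0.1169]
tcp_rot: [-0.178, 0.696, -0.674, 0.173]
force: [-1.1, 0.4, 6.0]
gripper_width: 0.0116
grasp_force: 41.2
d_cm [-0.06  0.07 -0.09] rot [ 0.     0.002 -0.004] pos [ 0.5495 -0.2443  0.1169] q [-0.17  0.16 -0.57 -0.28 -0.36  0.43] w 0.0116 F [-1.1  0.4  6. ] t 9.65
1.9236428188447638 5.805900486543306
```

```bash
python3 -m crank '{"offset":[[-0.05,0,-0.02],[-0.05,0,-0.03],[-0.05,0,-0.02],[-0.05,0,-0.03],[0,0,0],[0,0,0],[0,0,0],[0,0,0]],"rotation":[[0,0,0],[0,0,0],[0,0,0],[0,0,0],[0,0,0],[0,0,0],[0,0,0],[0,0,0]],"fingers":[1,1,1,1,1,1,1,1]}'; python3 -c "
from g import *
delta(S+U*(.0717),1.6,.5); f=env.read_state()['force']; print(f@N,f@U)"
```

```text
t: 10.65
eef_pos: [0.5473, -0.2444, 0.1157]
tcp_rot: [-0.178, 0.696, -0.674, 0.173]
force: [0.6, -0.2, 5.0]
gripper_width: 0.0116
grasp_force: 41.2
d_cm [0.16 0.07 0.03] rot [ 0.     0.001 -0.004] pos [ 0.5473 -0.2444  0.1157] q [-0.17  0.16 -0.57 -0.28 -0.36  0.44] w 0.0116 F [ 0.6 -0.2  5. ] t 10.65
2.895062056960885 4.0731235881178955
```

```bash
python3 -m crank '{"offset":[[-0.04,0,-0.02],[-0.05,0,-0.03],[-0.04,0,-0.02],[-0.05,0,-0.03],[0,0,0],[0,0,0],[0,0,0],[0,0,0]],"rotation":[[0,0,0],[0,0,0],[0,0,0],[0,0,0],[0,0,0],[0,0,0],[0,0,0],[0,0,0]],"fingers":[1,1,1,1,1,1,1,1]}'
python3 - <<'E'
from g import *
delta(S+U*(.0717),1.6,.5); f=env.read_state()['force']; print(f@N,f@U); V=np.cross(U,N)
for n in('top','scene'):
    c=cap(n);P=pts(c).reshape(-1,3);P=P[~np.isnan(P[:,0])]-S
    a=P@N*1000;b=P@U*1000;y=P@V*1000
    k=(abs(y)<70)&(b>8)&(b<62)&(abs(a-6)<10)
    q=np.stack([a,b,y],1)[k]; 
    fr=q[(q[:,0]>np.percentile(q[:,0],95)-3)]
    print(n,k.sum(),'front N',np.median(fr[:,0]).round(1),'lo/hi',np.median(fr[fr[:,1]<25][:,0]).round(1),np.median(fr[fr[:,1]>50][:,0]).round(1),'y range',np.percentile(fr[:,2],[1,99]).round(1))
    bd=(abs(abs(y)-58)<4)&(b>8)&(b<48)&(abs(a+6)<8); print('  board N',np.median(a[bd]).round(1),bd.sum())
E
```

```text
t: 11.65
eef_pos: [0.547, -0.2445, 0.1155]
tcp_rot: [-0.179, 0.696, -0.674, 0.174]
force: [6.0, 1.8, 5.1]
gripper_width: 0.0111
grasp_force: 40.9
d_cm [0.19 0.08 0.04] rot [ 0.001  0.004 -0.004] pos [ 0.547  -0.2445  0.1155] q [-0.17  0.16 -0.58 -0.28 -0.35  0.44] w 0.0111 F [6.  1.8 5.1] t 11.65
7.8007057038793715 1.5841325062507687
top 163 front N 5.7 lo/hi 5.4 5.5 y range [-26.  49.]
  board N nan 0
scene 668 front N 6.9 lo/hi 7.0 6.6 y range [-49.2  52.8]
  board N -4.7 36
  return _methods._mean(a, axis=axis, dtype=dtype,
  ret = ret.dtype.type(ret / rcount)
```

Contact is confirmed: about 8 N on the board, and front face to board measures 12 mm. Releasing.

```bash
python3 -m crank '{"offset":[[0,0,0],[0,0,0],[0,0,0],[0,0,0],[0,0,0],[0,0,0],[0,0,0],[0,0,0]],"rotation":[[0,0,0],[0,0,0],[0,0,0],[0,0,0],[0,0,0],[0,0,0],[0,0,0],[0,0,0]],"fingers":[0.85,0.8,0.7,0.6,0.5,0.4,0.4,0.4]}'
```

```text
t: 12.75
eef_pos: [0.5446, -0.2441, 0.1139]
tcp_rot: [-0.178, 0.696, -0.674, 0.172]
force: [-1.0, -0.1, 0.5]
gripper_width: 0.051
grasp_force: 0.0
```

```bash
python3 -m crank '{"offset":[[-0.5,0,0.9],[-1,0,1.8],[-1,0,1.8],[-1,0,1.8],[-1,0,1.8],[0,2,1],[0,3,0],[0,3,0]],"rotation":[[0,0,0],[0,0,0],[0,0,0],[0,0,0],[0,0,0],[0,0,0],[0,0,0],[0,0,0]],"fingers":[0.4,0.4,0.4,0.4,0.4,0.2,0,0]}'
python3 - <<'E'
from g import *
delta([.5193,.2905,.16],11)
c=cap('scene'); a=c['frame'][90:210,180:340]
cv2.imwrite('pics/c.png',cv2.convertScaleAbs(cv2.resize(a,(800,600),interpolation=cv2.INTER_CUBIC),alpha=1.5))
V=np.cross(U,N)
for c in(c,cap('top')):
    P=pts(c).reshape(-1,3);P=P[~np.isnan(P[:,0])]-S
    a=P@N*1000;b=P@U*1000;y=P@V*1000
    q=np.stack([a,b,y],1)[(abs(y)<54)&(b>8)&(b<105)&(abs(a-6)<6)]
    print(len(q),'N bins',[np.percentile(q[(q[:,1]>i)&(q[:,1]<i+15)][:,0],70).round(1) for i in(5,45,70,85)],'top U',q[:,1].max().round(1))
    B=P[(abs(y)<70)&(b>85)&(abs(a)<25)]; print('tab top U',np.percentile(B@U,95)*1000)
E
```

```text
t: 13.75
eef_pos: [0.4995, -0.1636, 0.206]
tcp_rot: [-0.178, 0.696, -0.674, 0.172]
force: [1.0, -0.2, 0.3]
gripper_width: 0.0858
grasp_force: 0.0
d_cm [ 1.98 45.41 -4.6 ] rot [-0.056  0.499  0.158] pos [ 0.4995 -0.1636  0.206 ] q [ 0.07 -0.12 -0.74  0.04 -0.45 -0.07] w 0.0858 F [ 1.  -0.2  0.3] t 13.75
921 N bins [np.float64(6.6), np.float64(5.8), np.float64(6.5), np.float64(6.1)] top U 104.7
tab top U 110.36177481357653
266 N bins [np.float64(5.5), np.float64(5.7), np.float64(5.5), np.float64(5.2)] top U 104.8
tab top U 611.6414103347283
```

View pics/c.png

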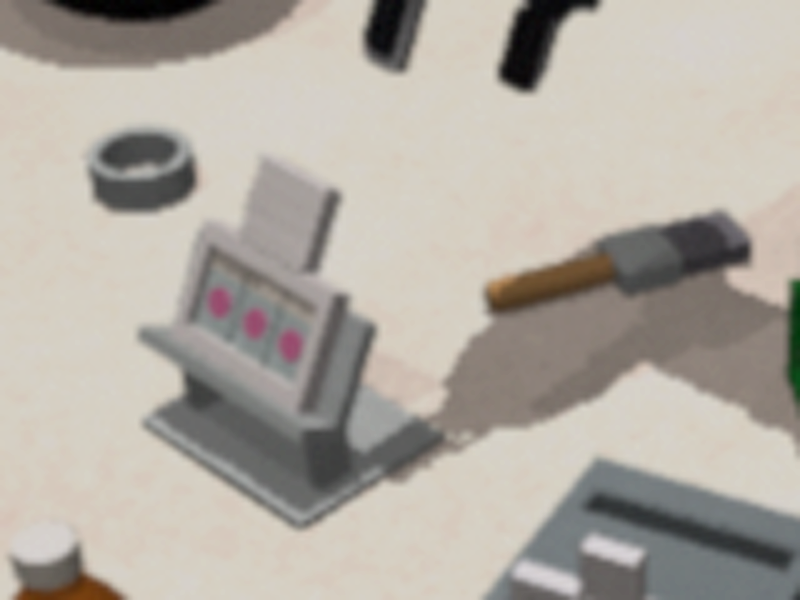

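The crop shows the dry carrier flat on the board, with its tab at (290,210) and its bottom on the ledge. The depth data agree: face offset is 6 mm all along the board and the top is at 110 mm. Next, the wet carrier.

```bash
python3 -m crank '{"offset":[[0.2,5.6,0],[0.2,5.6,0],[0.2,5.6,0],[0.2,5.6,0],[0.3,5.6,0],[0.3,5.6,0],[0.3,5.6,0],[0.3,5.6,0]],"rotation":[[-0.007,0.0625,0.02],[-0.007,0.0625,0.02],[-0.007,0.0625,0.02],[-0.007,0.0625,0.02],[-0.007,0.0625,0.02],[-0.007,0.0625,0.02],[-0.007,0.0625,0.02],[-0.007,0.0625,0.02]],"fingers":[0,0,0,0,0,0,0,0]}'
python3 - <<'E'
from g import *
delta([.519,.2901,.13],11)
E
```

```text
t: 14.85
eef_pos: [0.5198, 0.2855, 0.2056]
tcp_rot: [0.001, 0.773, -0.634, -0.002]
force: [1.2, 0.2, 0.6]
gripper_width: 0.0857
grasp_force: 0.0
d_cm [-0.08  0.46 -7.56] rot [-0.001 -0.005 -0.004] pos [0.5198 0.2855 0.2056] q [ 0.83  0.25 -0.21 -0.01 -1.12 -0.63] w 0.0857 F [1.2 0.2 0.6] t 14.85
```

```bash
python3 -m crank '{"offset":[[-0.08,0.46,-1],[0,0,-2],[0,0,-2.5],[0,0,-2.5],[0,0,-2.5],[0,0,-2],[0,0,-0.35],[0,0,0]],"rotation":[[-0.001,-0.005,-0.004],[0,0,0],[0,0,0],[0,0,0],[0,0,0],[0,0,0],[0,0,0],[0,0,0]],"fingers":[0,0,0,0,0,0,0,0]}'
python3 - <<'E'
from g import *
delta([.519,.2901,.0767],11)
E
```

```text
t: 15.85
eef_pos: [0.5191, 0.2881, 0.077]
tcp_rot: [-0.001, 0.771, -0.637, 0.001]
force: [-0.2, -0.4, 1.0]
gripper_width: 0.0858
grasp_force: 0.0
d_cm [-0.01  0.2  -0.03] rot [-0.     0.002  0.001] pos [0.5191 0.2881 0.077 ] q [ 0.84  0.37 -0.36  0.   -0.84 -0.65] w 0.0858 F [-0.2 -0.4  1. ] t 15.85
```

```bash
python3 -m crank '{"offset":[[0,0.2,0],[0,0,0],[0,0,0],[0,0,0],[0,0,0],[0,0,0],[0,0,0],[0,0,0]],"rotation":[[0,0,0],[0,0,0],[0,0,0],[0,0,0],[0,0,0],[0,0,0],[0,0,0],[0,0,0]],"fingers":[0,0.6,0.7,0.8,0.9,1,1,1]}' 40
python3 - <<'E'
from g import *
delta([.519,.2901,.0767],11)
E
```

```text
t: 16.85
eef_pos: [0.5189, 0.2905, 0.0765]
tcp_rot: [-0.001, 0.771, -0.636, 0.001]
force: [0.2, 0.1, 1.4]
gripper_width: 0.0115
grasp_force: 39.7
d_cm [ 0.01 -0.04  0.02] rot [0.    0.002 0.001] pos [0.5189 0.2905 0.0765] q [ 0.84  0.37 -0.36  0.   -0.84 -0.65] w 0.0115 F [0.2 0.1 1.4] t 16.85
```

Gripped. I lift it clear of the dish and carry it above the free slot.

```bash
python3 -m crank '{"offset":[[0,0,0.5],[0,0,1],[0,0,1.5],[0,0,2],[0,0,2],[0,0,2],[0,0,2],[0,0,2]],"rotation":[[0,0,0],[0,0,0],[0,0,0],[0,0,0],[0,0,0],[0,0,0],[0,0,0],[0,0,0]],"fingers":[1,1,1,1,1,1,1,1]}'
python3 - <<'E'
from g import *
delta([.5027,-.0045,.2],18.4)
E
```

```text
t: 17.85
eef_pos: [0.5188, 0.2904, 0.2082]
tcp_rot: [-0.001, 0.771, -0.636, 0.001]
force: [-0.2, 0.2, -2.3]
gripper_width: 0.0115
grasp_force: 39.0
d_cm [ -1.61 -29.49  -0.82] rot [-0.001  0.002  0.13 ] pos [0.5188 0.2904 0.2082] q [ 0.84  0.24 -0.21  0.   -1.12 -0.65] w 0.0115 F [-0.2  0.2 -2.3] t 17.85
```

```bash
python3 -m crank '{"offset":[[-0.2,-3,0],[-0.2,-4.5,0],[-0.2,-4.5,0],[-0.2,-4.5,0],[-0.2,-4.5,0],[-0.2,-4.5,0],[-0.2,-3,0],[-0.2,-1,0]],"rotation":[[0,0,0.018],[0,0,0.018],[0,0,0.018],[0,0,0.018],[0,0,0.018],[0,0,0.018],[0,0,0.018],[0,0,0]],"fingers":[1,1,1,1,1,1,1,1]}'
python3 - <<'E'
from g import *
delta([.5027,-.0045,.125],18.4)
E
```

```text
t: 18.85
eef_pos: [0.5026, -0.006, 0.2074]
tcp_rot: [-0.001, 0.809, -0.587, 0.001]
force: [0.3, 0.6, -1.5]
gripper_width: 0.0115
grasp_force: 39.2
d_cm [ 0.01  0.15 -8.24] rot [-0.     0.003  0.006] pos [ 0.5026 -0.006   0.2074] q [ 0.38  0.09 -0.4   0.   -1.08 -0.07] w 0.0115 F [ 0.3  0.6 -1.5] t 18.85
```

```bash
python3 -m crank '{"offset":[[0,0.15,-1],[0,0,-2],[0,0,-2],[0,0,-2],[0,0,-1.2],[0,0,-0.7],[0,0,0],[0,0,0]],"rotation":[[0,0.003,0.006],[0,0,0],[0,0,0],[0,0,0],[0,0,0],[0,0,0],[0,0,0],[0,0,0]],"fingers":[1,1,1,1,1,1,1,1]}'
python3 - <<'E'
from g import *
delta([.5027,-.0048,.0815],18.4)
Yw=np.radians(18.4);x=np.array([np.cos(Yw),np.sin(Yw)]);y=np.array([-x[1],x[0]])
D=np.array([.5025,-.0052])
for n in('scene',):
    c=cap(n);P=pts(c).reshape(-1,3);P=P[~np.isnan(P[:,0])]
    a=(P[:,:2]-D)@x*1000;b=(P[:,:2]-D)@y*1000
    k=(abs(a)<14)&(abs(b)<65)&(P[:,2]>.062)&(P[:,2]<.1)
    A=a[k];B=b[k];Zk=P[k,2];f=A>np.percentile(A,90)-4
    print('front face a',np.median(A[f]),'b range',np.percentile(B[f],[1,99]),'slope da/db',np.polyfit(B[f],A[f],1)[0],'da/dz',np.polyfit(Zk[f]*1000,A[f],1)[0])
    t=(abs(P[:,2]-.04)<.003)&(a>-34)&(a<112)&(abs(b)<90); print('stand b edges',np.percentile(b[t],[.5,99.5]),'a max',np.percentile(a[t],99.5))
cv2.imwrite('pics/d.png',cv2.convertScaleAbs(cv2.resize(c['frame'][130:250,250:410],(800,600),interpolation=cv2.INTER_CUBIC),alpha=1.5))
E
```

```text
t: 19.85
eef_pos: [0.5033, -0.0028, 0.118]
tcp_rot: [-0.0, 0.812, -0.584, -0.0]
force: [-0.8, -0.5, -2.2]
gripper_width: 0.0113
grasp_force: 39.1
d_cm [-0.06 -0.2  -3.65] rot [-0.    -0.    -0.002] pos [ 0.5033 -0.0028  0.118 ] q [ 0.39  0.19 -0.51 -0.   -0.87 -0.06] w 0.0113 F [-0.8 -0.5 -2.2] t 19.85
front face a 6.722244927755609 b range [-47.33272183  52.94537426] slope da/db -0.0019768552469166365 da/dz -0.0010917867105889017
stand b edges [-64.2774962   65.86565708] a max 111.7363053161013
```

View pics/d.png

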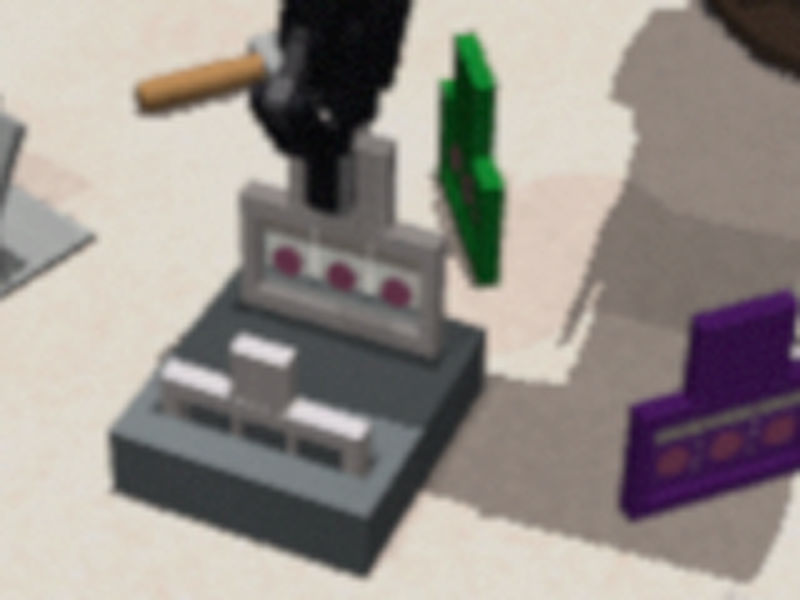

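The crop shows the wet carrier upright just above the free slot, with frame corners at (245,190) and (440,350). The empty carrier is undisturbed at (265,400). I correct by about 2.5 mm and lower it.

```bash
python3 -m crank '{"offset":[[-0.08,-0.24,0],[0,0,0],[0,0,-0.3],[0,0,-0.3],[0,0,-0.3],[0,0,-0.3],[0,0,-0.2],[0,0,0]],"rotation":[[0,0,-0.002],[0,0,0],[0,0,0],[0,0,0],[0,0,0],[0,0,0],[0,0,0],[0,0,0]],"fingers":[1,1,1,1,1,1,1,1]}'
python3 - <<'E'
from g import *
delta([.5025,-.0052,.0815],18.4)
E
```

```text
t: 20.9
eef_pos: [0.5019, -0.0054, 0.1032]
tcp_rot: [0.001, 0.811, -0.585, -0.001]
force: [0.2, -0.2, -2.0]
gripper_width: 0.0116
grasp_force: 39.2
d_cm [ 0.06  0.02 -2.17] rot [ 0.    -0.002  0.   ] pos [ 0.5019 -0.0054  0.1032] q [ 0.38  0.2  -0.53 -0.   -0.84 -0.06] w 0.0116 F [ 0.2 -0.2 -2. ] t 20.9
```

```bash
python3 -m crank '{"offset":[[0.04,0,-0.2],[0,0,-0.3],[0,0,-0.3],[0,0,-0.3],[0,0,-0.3],[0,0,-0.3],[0,0,-0.2],[0,0,0]],"rotation":[[0,0,0],[0,0,0],[0,0,0],[0,0,0],[0,0,0],[0,0,0],[0,0,0],[0,0,0]],"fingers":[1,1,1,1,1,1,1,1]}'
python3 - <<'E'
from g import *
delta([.5025,-.0052,.0815],18.4)
E
```

```text
t: 21.9
eef_pos: [0.5023, -0.0054, 0.0842]
tcp_rot: [0.001, 0.811, -0.585, -0.001]
force: [1.0, -0.0, -2.9]
gripper_width: 0.0113
grasp_force: 39.2
d_cm [ 0.02  0.02 -0.27] rot [ 0.    -0.002  0.   ] pos [ 0.5023 -0.0054  0.0842] q [ 0.38  0.23 -0.55 -0.   -0.79 -0.06] w 0.0113 F [ 1.  -0.  -2.9] t 21.9
```

```bash
python3 -m crank '{"offset":[[0,0,-0.1],[0,0,-0.1],[0,0,-0.05],[0,0,-0.05],[0,0,-0.05],[0,0,0],[0,0,0],[0,0,0]],"rotation":[[0,0,0],[0,0,0],[0,0,0],[0,0,0],[0,0,0],[0,0,0],[0,0,0],[0,0,0]],"fingers":[1,1,1,1,1,1,1,1]}'
```

```text
t: 22.9
eef_pos: [0.5025, -0.0053, 0.0814]
tcp_rot: [0.0, 0.811, -0.585, -0.0]
force: [-2.6, 1.1, 5.6]
gripper_width: 0.0116
grasp_force: 40.3
```

On the slot floor, with about 8 N of upward force at the expected height. Releasing and withdrawing.

```bash
python3 -m crank '{"offset":[[0,0,0],[0,0,0],[0,0,0],[0,0,0],[0,0,0],[0,0,0],[0,0,0],[0,0,0]],"rotation":[[0,0,0],[0,0,0],[0,0,0],[0,0,0],[0,0,0],[0,0,0],[0,0,0],[0,0,0]],"fingers":[0.85,0.8,0.7,0.6,0.5,0.4,0.3,0.3]}' && python3 -m crank '{"offset":[[0,0,0.5],[0,0,1.5],[0,0,2],[0,0,2.5],[0,0,2.5],[0,0,2.5],[-1,-2,1],[-1,-2,0]],"rotation":[[0,0,0],[0,0,0],[0,0,0],[0,0,0],[0,0,0],[0,0,0],[0,0,0],[0,0,0]],"fingers":[0.3,0.3,0.3,0.3,0.3,0.3,0.3,0.3]}'
python3 - <<'E'
from g import *
c=cap('scene');W=pts(c)
cv2.imwrite('pics/e.png',cv2.convertScaleAbs(cv2.resize(c['frame'][110:290,180:420],(800,600),interpolation=cv2.INTER_CUBIC),alpha=1.5))
P=W.reshape(-1,3);P=P[~np.isnan(P[:,0])]
Yw=np.radians(18.4);x=np.array([np.cos(Yw),np.sin(Yw)]);y=np.array([-x[1],x[0]]);D=np.array([.5025,-.0052])
a=(P[:,:2]-D)@x*1000;b=(P[:,:2]-D)@y*1000
k=(abs(a)<14)&(abs(b)<60)&(P[:,2]>.09)&(P[:,2]<.125);print('wet tab zmax',np.percentile(P[k,2],[90,99]),'front a',np.percentile(a[k],70))
k=(abs(a)<14)&(abs(b)<35)&(P[:,2]>.045)&(P[:,2]<.13);f=k&(a>3);print('da/dz',np.polyfit(P[f,2]*1000,a[f],1)[0])
k=(abs(a)<14)&(abs(b)<52)&(abs(b)>30)&(P[:,2]>.05)
for s in(-1,1): print('frame top z',np.percentile(P[k&(b*s>0),2],97))
E
```

```text
t: 23.9
eef_pos: [0.5024, -0.0054, 0.0809]
tcp_rot: [0.0, 0.811, -0.585, -0.001]
force: [0.1, 0.2, -1.0]
gripper_width: 0.0595
grasp_force: 0.0
t: 24.9
eef_pos: [0.4818, -0.0464, 0.2067]
tcp_rot: [-0.0, 0.811, -0.585, -0.0]
force: [-0.3, 0.1, 0.3]
gripper_width: 0.0595
grasp_force: 0.0
wet tab zmax [0.12096046 0.12227615] front a 7.933365802370717
da/dz 0.026140973836788314
frame top z 0.47928422243129387
frame top z 0.07718017785009715
```

View pics/e.png

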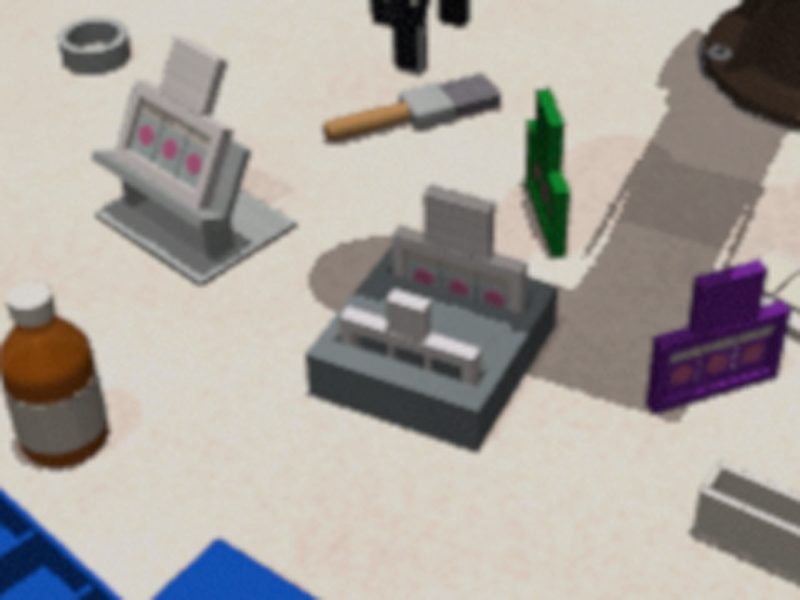

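The crop shows the wet carrier fully down in the robot-side slot (tab at (460,225), top at 0.121 m). The dry carrier leans flat on the rest at (175,135), the empty carrier is in place at (410,330), and the dish is empty at (750,515).

```bash
python3 -c "
from rig import env
print(env.finish_job())"
```

```text
the job is handed in; nothing more can be done
None
```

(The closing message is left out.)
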